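Unlatch and open the can crib's gate

TASK

Open the gate of the can crib: push the thumb knob down to raise the latch bar out of its catch, keep it raised while you ease the gate past the catch, and swing the gate wide open to about a right angle. Feel your way, since the catch sits higher or lower each time and bends if the bar is forced against it; swing the gate calmly, then let go so that the latch drops back level, and leave the cans and everything else on the bench where they are.

Things in the scene. Friction and masses are not known exactly. Their poses are not given: they have to be found in the camera images.
- crib: Fixed plywood can crib on the bench, 330 wide (y), 225 deep, open on top, walls 120 high; its front opening is closed by the gate. Origin: at bench level, in the middle of the front opening, in the gate's mid-plane. x points into the crib (away from the robot), y to the left along the front, z up. It never moves during the work.
- gate_hinge (a point): Point on the gate's upright hinge axis, 100 above the bench, 114 to the left (+y) of the crib's origin. The gate turns about the vertical through this point. Axes: those of the gate (parallel to the crib's when shut).
- gate (a joint): Angle of the wooden slat gate, rad: 0 shut, grows to 1.5 (its stop) as its free end swings out towards the robot (crib -x; clockwise seen from above). Slats up to 98 above the bench; at the free end a stile 80 wide rises to 175. The hinge is a little stiff (0.12 N m): the gate stays where it is left. Latched, it has 0.035 rad of play.
- latch (a joint): Angle of the latch about its pivot, rad: 0 at rest (bar level, held down by its own weight), grows as the thumb end goes down and the bar end goes up, 0.50 at most. It falls back to 0 when let go. Pushing the knob down takes 1 to 4 N (the most when it also turns in a pinch) until the bar meets the catch's lug. Which angle frees the bar differs from start to start: see post_catch.
- latch_bar: Steel latch, bar and thumb lever in one, on the front of the gate's tall stile. Origin: its pivot, 150 above the bench; gate shut: crib x -22, y -60. The bar, 6 thick, 14 high, runs 90 to the right (-y) of the pivot into the catch; the lever runs 72 to the left (+y), above the low slats, to an upright round knob.
- post_catch (a point): On the fixed right-hand post: the bar's middle where it lies in the catch (crib x -22, y -139, z 150), 79 from the pivot. NOT the catch's height: that was set by hand and is not measured. The catch's lip, 9 in front of the bar, holds it until the bar has risen 4 to 26 there; a lug with a rubber buffer stops the bar 2 to 5 above that, at 0.11 to 0.39 rad. The catch bends above 10 N.
- thumb (a point): Middle of the upright round thumb knob: diameter 18, from 17 below to 17 above this point, 171 above the bench at rest; 72 left of the latch's pivot and 21 above it; 102 from the hinge axis along the gate, 22 in front of its mid-plane. It tilts with the latch and swings with the gate. Free space all round it above 110, save the 6 thick, 12 high lever at its foot on the right.
- can_a: Bystander, leave where it is: spray-paint can standing in the crib, diameter 60, height 150. Origin: centre of its underside.
- can_b: Bystander, leave where it is: second spray-paint can in the crib, diameter 60, height 150. Origin: centre of its underside.
- jar: Bystander, leave where it is: screw jar in the crib, diameter 68, height 85. Origin: centre of its underside.
- tape: Bystander, leave where it is: roll of tape lying on the bench, diameter 96, height 26. Origin: centre of its underside.
- mug: Bystander, leave where it is: mug on the bench, diameter 80, height 95. Origin: centre of its underside.
- wrench: Bystander, leave where it is: wrench lying on the bench, about 180 long.
- carton: Bystander, leave where it is: small carton on the bench, 90 x 60 x 50. Origin: centre of its underside.
- oil: Bystander, leave where it is: oil bottle on the bench, diameter 70, height 170. Origin: centre of its underside.

How it is judged:
By the outcome, as a careful person would: the job done as asked, in the order asked, and still so for the second after the job is handed in, with the robot touching nothing.
It also fails if it takes over 72 s, if anything falls off the work surface, if the arm or the gripper's body presses on something with over 40 N, if the wrist force passes 120 N, or if a joint passes its speed limit or range.

ROBOT

A 6-joint arm with a two-finger parallel gripper is mounted at the origin on the work surface. World frame = base frame: x ahead of the robot, y to its left, z up, the work surface at z = 0. Lengths are in mm, angles in rad, forces in N, time in s.
With the tool pointing down it reaches from about 350 to 775 mm from the base axis. Payload 7.3 kg.
Tool frame: the origin (TCP) lies on the front face of the gripper's body, between the roots of the fingers; the fingertips stand 66 mm ahead of it and the grasp point (between the pads) lies 47 mm ahead of it (bot.tip_extent is the distance from the TCP to the fingertips, in mm); z points along the fingers, y is the line along which they close (so a half turn about z gives the same grasp; the last joint's range is limited). The gripper opens to 92 mm and grips with 3 to 60 N. Pads are 19 mm wide; open, the fingers measure 130 mm over their backs; the gripper's body (75 mm by 190 mm) begins 47 mm behind the grasp point.
Start: joints at [1.024, 0.342, 1.524, -0, 1.275, -0.146], TCP at [204.816, 483.414, 292.241] pointing down, gripper open.
Joint ranges: [-2.53, 2.53], [-0.77, 2.02], [0.04, 2.7], [-1, 4.14], [0.28, 2.66], [-3.11, 3.11]. Speed limits (rad/s): [2.57, 2.57, 3.14, 3.14, 3.14, 3.14].

INTERFACE

Orientations are given as [roll, pitch, yaw] about the fixed x, y, z axes, in that order (R = Rz(yaw) Ry(pitch) Rx(roll)).
In Python, from plant import readout, viewer, order, bot gives the robot as it stands.
- The arm moves only by the shell command python3 -m creep 'ROWS'. ROWS is text: rows parted by semicolons, each of 7 numbers parted by spaces: the shift along the world's x, y, z in m, then the turn, a rotation vector about the world's x, y, z in rad, then the opening in per cent of the stroke, from 0 (shut) to 100 (fully open). A call has 1 to 8 rows; each row shifts and turns the commanded pose from where the row before left it; what a row does not reach is not made up. A row lasts 1/12 s, in which the tool goes at most 41.7 mm and 7.16 degrees, less where a joint would pass 70% of its speed; a pose out of reach is approached as far as the arm can. A call is refused whole if a number of a shift passes 0.0417 or a number of a turn 0.125, either way. A call with a gripper value outside its range is refused whole. The fingers move at their own pace and stop on an object; the grip force is fixed at half the most. Time passes only in rows, so rows that do not move let the fingers close. It gives the time, the measured TCP pose, the force, the opening and the grip force at its end, in the units of the state.
- readout.get_obs(): the state, without advancing time (a new reading comes with each control period).
- viewer.capture(name): name is "scene" or "top" or "wrist"; returns the picture (400x640x3 uint8, red, green, blue); there is no depth.
- viewer.camera_info(name): a dict with "fx", "fy", "cx", "cy" (pixels), "origin" and "rotation" of the camera in the world. Camera axes: x right, y up, looking along -z (the intrinsics and any distortion apply to the point x, -y, -z); pixel columns grow to the right and rows downward; lengths in mm; the calibration is good to about 2 mm. A picture is of the moment at which its call begins: read the wrist's pose just before it. camera_info takes no time and is no camera call; for the wrist camera it gives the pose at the moment of the call.
- order.close_job(): hands the job in; it is judged then, once.
The state is a dict: "time": time; "joint_positions": joint angles; "dq": joint speeds; "tau": joint torques, N m; "tool_pos": TCP position; "tcp_rot": TCP orientation; "contact_force": force on the tool from outside, world axes, zero at the start; "moment": the same for the moment, N m; "grip_width": finger opening in mm; "finger_force": force on a finger pad.
Only numpy, scipy, OpenCV 4.12 (cv2) and the standard library are available. Lean on these libraries where they do the work, as an engineer would, in place of code of your own. Each camera call takes 0.05 s, during which the arm holds its last target. There are 200 camera calls.

## Working session

There is one attempt and no reset: what is moved stays moved. The work goes in short steps, Python scripts to look and compute and a shell command to move; the robot and the scene stay as the last step left them, time stands still between calls to the robot, and variables do not carry over. Pictures are saved under pics/ and viewed, at most 10 in all, crops included, and the job is handed in when it is done.

```bash
mkdir -p pics; ls; python3 - <<'E'
from plant import readout, viewer
import cv2
print(readout.get_obs())
for n in("scene","top"):
    im=viewer.capture(n); cv2.imwrite(f"pics/{n}0.png",im[:,:,::-1]); print(n,viewer.camera_info(n))
E
```

```text
pics
{'time': 0.0, 'joint_positions': array([ 1.02398657e+00,  3.42678897e-01,  1.52505074e+00,  1.97318229e-05,
        1.27538799e+00, -1.45985332e-01]), 'dq': array([-8.71415060e-04, -1.09855587e-03,  9.70336926e-04,  7.02145479e-04,
        6.84651862e-05, -9.26301793e-04]), 'tau': array([ 1.47888662e-03, -4.31261730e+01, -2.44221926e+01,  7.17221992e-02,
        5.59725228e-02, -1.92728317e-04]), 'tool_pos': array([204.64268148, 483.12505302, 291.55586394]), 'tcp_rot': array([-3.14008665e+00, -2.40500676e-04,  2.74076229e+00]), 'contact_force': array([ 0.77431474, -0.50622789, -0.75660778]), 'moment': array([ 0.02901781,  0.0085352 , -0.00333457]), 'finger_force': 0.0, 'grip_width': 92.02061466793174}
scene {'fx': 436.0375263304276, 'fy': 436.0375263304276, 'cx': 317.17740950158594, 'cy': 201.11066422889076, 'origin': array([1036.6013262 , -623.18140117, 1188.90758191]), 'rotation': array([0.61877474, 0.00167664, 0.65874012])}
top {'fx': 411.9669538826225, 'fy': 411.9669538826225, 'cx': 322.12025808108007, 'cy': 201.93002876530343, 'origin': array([ 359.26403182,  -49.11635508, 1261.64080246]), 'rotation': array([ 0.18681389,  0.00276588, -1.57075626])}
```

View pics/scene0.png

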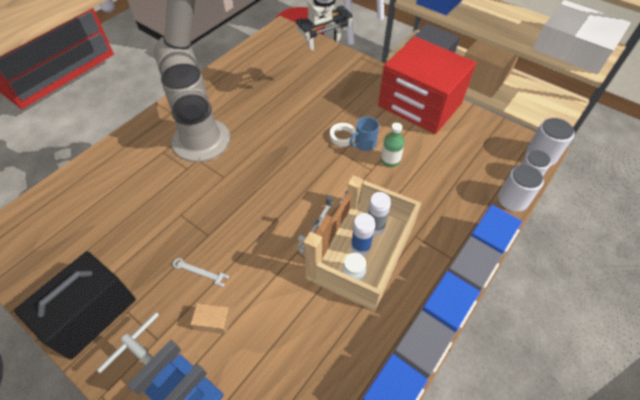

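View pics/top0.png

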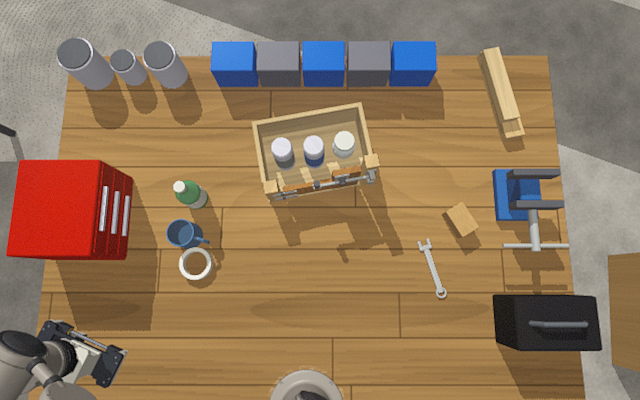

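The top view shows the crib at about px (252-380, 103-200), with its front (gate, latch) at the lower edge. The oil bottle, mug and tape are to the left, and the wrench and carton to the right. I'll zoom in on the latch.

```bash
cat > h.py <<'E'
import numpy as np, cv2
from scipy.spatial.transform import Rotation as R
from plant import viewer
def ray(n,u,v,info=None):
    c=info or viewer.camera_info(n)
    d=np.array([(u-c['cx'])/c['fx'],-(v-c['cy'])/c['fy'],-1.])
    return np.array(c['origin']),R.from_euler('xyz',c['rotation']).as_matrix()@d
def plane(n,u,v,z,info=None):
    o,d=ray(n,u,v,info); return o+d*(z-o[2])/d[2]
E
python3 - <<'E'
from h import *
im=cv2.imread("pics/top0.png"); 
a=cv2.resize(im[90:215,240:390],None,fx=5,fy=5,interpolation=cv2.INTER_CUBIC)
im=cv2.imread("pics/scene0.png"); b=cv2.resize(im[170:310,290:430],None,fx=4,fy=4,interpolation=cv2.INTER_CUBIC)
cv2.imwrite("pics/c1.png",a[:600]); 
for p in [(253,122),(362,103),(373,150),(270,195)]: print(p,plane("top",*p,120).round())
E
```

```text
(253, 122) [813. 157. 120.]
(362, 103) [ 872. -164.  120.]
(373, 150) [ 728. -193.  120.]
(270, 195) [595. 102. 120.]
```

View pics/c1.png

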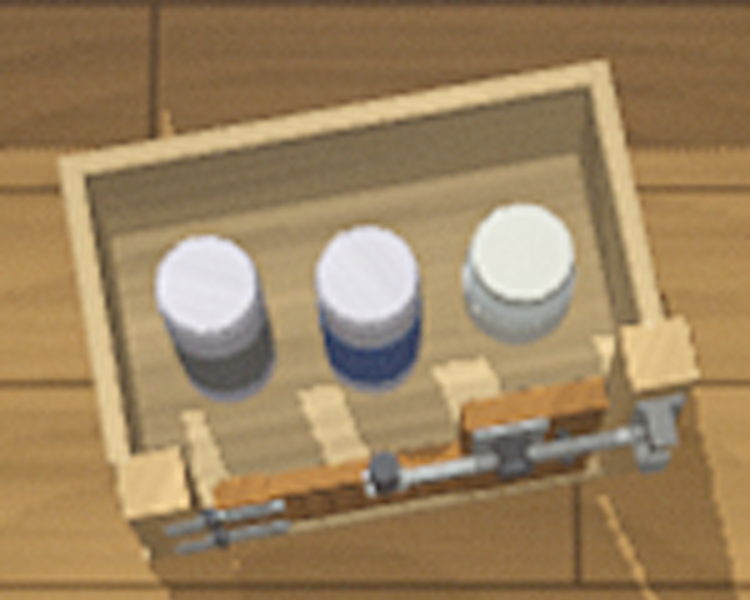

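```bash
python3 - <<'E'
from h import *
def c(x,y): return 240+(x+.5)/5-.5, 90+(y+.5)/5-.5
k=plane("top",*c(384,458),188); print("knob",k)
b=plane("top",*c(640,434),157); print("barend",b)
for a,z in [((62,160),120),((607,62),120),((515,440),157)]: print(plane("top",*c(*a),z))
# predicted
yaw=np.arctan2(59,321)
for yaw in(.17,.182,.195):
    ex=np.array([np.cos(yaw),np.sin(yaw)]);ey=np.array([-ex[1],ex[0]])
    o=k[:2]+22*ex-12*ey; print(yaw,"orig",o,"hinge",o+114*ey,"catch",o-22*ex-139*ey,"backL",o+225*ex+165*ey,"backR",o+225*ex-165*ey)
E
python3 - <<'E'
import cv2
im=cv2.imread("pics/scene0.png"); b=cv2.resize(im[170:290,290:410],None,fx=5,fy=5,interpolation=cv2.INTER_CUBIC)
cv2.imwrite("pics/c2.png",b)
E
```

```text
knob [618.70458924 -30.81825149 188.        ]
barend [ 639.72059554 -171.5901995   157.        ]
[814.66108054 159.48865879 120.        ]
[ 875.51934005 -160.82714496  120.        ]
[ 636.35660267 -102.55966308  157.        ]
0.17 orig [642.4176423  -38.92325701] hinge [623.13085451  73.43340641] catch [ 644.25112395 -179.64155129] backL [836.25912726 161.76425807] backR [ 892.08930245 -163.47871501]
0.182 orig [642.51319271 -38.63812365] hinge [621.87954595  73.47901429] catch [ 646.03512136 -179.32428509] backL [833.93252887 164.36098409] backR [ 893.66150634 -160.18862575]
0.195 orig [642.61283639 -38.32795976] hinge [620.5234514   73.51147457] catch [ 647.96333602 -178.95644959] backL [831.37708377 167.14237609] backR [ 895.32004031 -156.60335487]
```

View pics/c2.png

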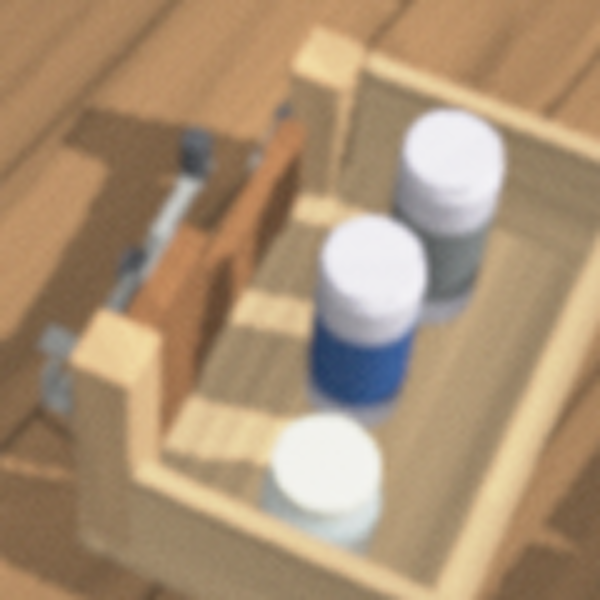

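The scene close-up shows the knob top at crop (197,137), which is px (329,197). I'll check that against the top view while moving over.

```bash
python3 - <<'E'
from h import *
for z in(186,188): print(plane("scene",290+197/5,170+135/5,z))
E
r='0.017 -0.021 0.001 0 0 -0.041 100'
python3 -m creep '0.017 -0.021 0.001 0 0 -0.041 100;0.017 -0.021 0.001 0 0 -0.041 100;0.017 -0.021 0.001 0 0 -0.041 100;0.017 -0.021 0.001 0 0 -0.041 100;0.017 -0.021 0.001 0 0 -0.041 100;0.017 -0.021 0.001 0 0 -0.041 100;0.017 -0.021 0.001 0 0 -0.041 100;0.017 -0.021 0.001 0 0 -0.041 100'
python3 -m creep '0.017 -0.021 0.001 0 0 -0.041 100;0.017 -0.021 0.001 0 0 -0.041 100;0.017 -0.021 0.001 0 0 -0.041 100;0.017 -0.021 0.001 0 0 -0.041 100;0.017 -0.021 0.001 0 0 -0.041 100;0.017 -0.021 0.001 0 0 -0.041 100;0.017 -0.021 0.001 0 0 -0.041 100;0.017 -0.021 0.001 0 0 -0.041 100'
```

```text
[616.85454577 -26.92391268 186.        ]
[617.69160551 -28.11297037 188.        ]
time: 0.77
tool_pos: [341.3, 314.2, 300.0]
tcp_rot: [-3.141, -0.0, 2.411]
contact_force: [0.7, 0.3, -0.4]
grip_width: 91.7
finger_force: 0.0
time: 1.43
tool_pos: [477.3, 146.2, 308.0]
tcp_rot: [-3.141, -0.0, 2.083]
contact_force: [0.4, 0.8, -0.0]
grip_width: 91.8
finger_force: 0.0
```

```bash

python3 -m creep '0.0175 -0.022 0 0 0 -0.041 100;0.0175 -0.022 0 0 0 -0.041 100;0.0175 -0.022 0 0 0 -0.041 100;0.0175 -0.022 0 0 0 -0.041 100;0.0175 -0.022 0 0 0 -0.041 100;0.0175 -0.022 0 0 0 -0.041 100;0.0175 -0.022 0 0 0 -0.041 100;0.0175 -0.022 0 0 0 -0.041 100'
python3 -m creep '0 0 0 0 0 0 100;0 0 0 0 0 0 100;0 0 0 0 0 0 100'
python3 - <<'E'
from h import *
from plant import readout
o=readout.get_obs();c=viewer.camera_info("wrist");print(c)
im=viewer.capture("wrist"); cv2.imwrite("pics/w1.png",im[:,:,::-1])
print(o['tool_pos'],o['tcp_rot'],o['contact_force'])
# predicted pixel of knob top
p=np.array([618.3,-29.5,188]);M=R.from_euler('xyz',c['rotation']).as_matrix()
q=M.T@(p-c['origin']);print(c['cx']+c['fx']*q[0]/-q[2],c['cy']-c['fy']*q[1]/-q[2])
E
```

```text
time: 2.1
tool_pos: [617.3, -29.8, 307.7]
tcp_rot: [-3.141, -0.0, 1.755]
contact_force: [1.3, -0.3, -0.1]
grip_width: 91.9
finger_force: 0.0
time: 2.35
tool_pos: [616.4, -28.2, 307.6]
tcp_rot: [-3.14, -0.001, 1.757]
contact_force: [-0.1, 0.4, -0.4]
grip_width: 91.7
finger_force: 0.0
{'fx': 348.9827361861543, 'fy': 348.9827361861543, 'cx': 313.0052296961821, 'cy': 203.7722355130943, 'origin': array([601.78407544,  44.43361232, 399.99862999]), 'rotation': array([-0.27348053,  0.00253029,  0.18671153])}
[616.37080269 -28.22787769 307.60873075] [-3.14028564e+00 -8.91749981e-04  1.75716810e+00] [-0.0953304   0.41004073 -0.42131015]
317.7312610404146 228.08555358864865
```

View pics/w1.png

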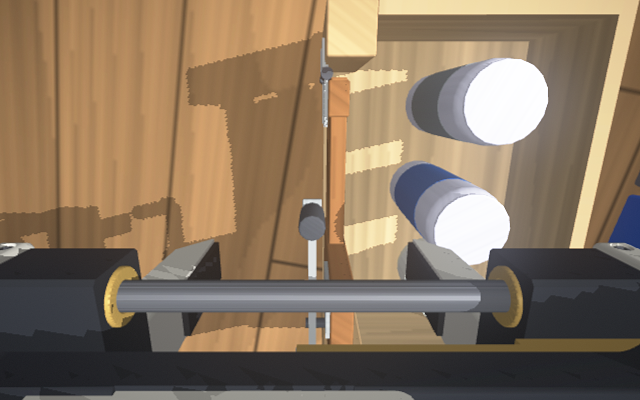

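The wrist picture shows the knob as a dark cylinder at about px (312,222). The lever runs vertically at u=312, so the tool yaw matches the gate.

```bash
python3 - <<'E'
from h import *
im=cv2.imread("pics/w1.png");c=dict(fx=348.98,fy=348.98,cx=313.005,cy=203.772,origin=np.array([601.784,44.434,400.]),rotation=[-.27348,.00253,.18671])
g=cv2.cvtColor(im,cv2.COLOR_BGR2GRAY)
for v in range(196,252,4): print(v,g[v,292:334:2])
for uv in [(312,228),(312,224),(312,300)]: print(uv,plane("",*uv,188,c),plane("",*uv,152,c))
E
```

```text
196 [124 123 123 123 124 125 123 121 121 120 122 121 120 120 119 121 178  98
  71 140 155]
200 [125 124 123 123 126 130 227 217 225 226 221 220 222 221 230 121 176  99
  73 143 164]
204 [124 124 123 124 126 133 177  88  68  67  71  73  88 155 238 121 176  99
  73 143 164]
208 [124 123 124 124 121  65  65  69  69  74  76  81  86  89  93 105 178 100
  71 145 164]
212 [123 123 125 127  93  65  66  68  71  75  78  83  87  91  94  94 159 101
  72 146 163]
216 [124 123 125 128  62  65  66  72  85 103 116 102  93  94  94  96 135 103
  73 146 164]
220 [123 124 126 115  62  91 116 117 116 118 120 120 120 122 125 105  93  82
  75 148 163]
224 [124 124 126 101  99 115 115 115 114 118 118 116 117 121 121 124 108  81
  80 146 164]
228 [123 125 126 103 109 111 113 114 117 117 115 115 118 119 119 119 125  79
  80 147 163]
232 [124 125 125 119  98 114 112 113 113 113 115 117 117 116 116 121  98  84
  78 149 163]
236 [124 125 124 121 121 106 110 114 114 113 114 113 115 115 120 124 101  81
  80 150 162]
240 [125 125 123 121 120 121 121 116 163 159 142 189 161 118 117 129 101  78
  83 150 161]
244 [124 124 122 120 121 120 120 116 198 227 226 228 169 117 116 128 100  79
  93 104 106]
248 [123 122 120 120 120 119 118 114 198 227 226 228 168 116 116 140  88  75
  92  97  98]
(312, 228) [614.66608207 -30.13079547 188.        ] [616.85360544 -42.79274188 152.        ]
(312, 224) [614.1637339  -27.46022025 188.        ] [616.26595287 -39.66867275 152.        ]
(312, 300) [624.30703844 -81.38389227 188.        ] [ 628.13170535 -102.74919473  152.        ]
```

```bash

python3 -m creep '-0.001 -0.0015 -0.015 0 0 0 100;0 0 -0.02 0 0 0 100;0 0 -0.02 0 0 0 80;0 0 -0.015 0 0 0 60;0 0 -0.010 0 0 0 40;0 0 -0.0055 0 0 0 30;0 0 0 0 0 0 30;0 0 0 0 0 0 30'
python3 -m creep '0 0 0 0 0 0 30;0 0 0 0 0 0 30;0 0 0 0 0 0 30;0 0 0 0 0 0 30'
python3 - <<'E'
from h import *
im=viewer.capture("wrist"); cv2.imwrite("pics/w2.png",im[:,:,::-1])
E
```

```text
time: 3.07
tool_pos: [616.0, -29.8, 223.5]
tcp_rot: [3.141, 0.0, 1.757]
contact_force: [0.3, -0.3, 1.1]
grip_width: 56.2
finger_force: 0.0
time: 3.4
tool_pos: [616.0, -30.1, 223.3]
tcp_rot: [3.141, 0.0, 1.757]
contact_force: [-0.3, -0.3, -0.5]
grip_width: 30.3
finger_force: 0.0
```

View pics/w2.png

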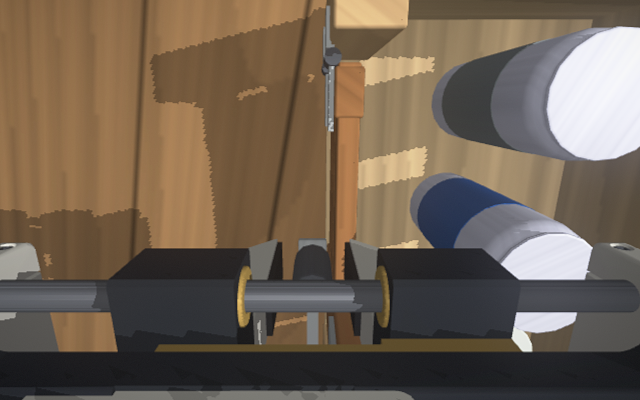

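The knob (u 294–329) sits between the finger faces (283 and 345), about 1.3 mm off centre towards the robot. I'll correct that and close.

```bash

python3 -m creep '-0.0012 0 0 0 0 0 25;0 0 0 0 0 0 15;0 0 0 0 0 0 10;0 0 0 0 0 0 10;0 0 0 0 0 0 10;0 0 0 0 0 0 10'
```

```text
time: 3.95
tool_pos: [614.6, -30.0, 222.8]
tcp_rot: [3.141, -0.0, 1.757]
contact_force: [-1.3, 0.7, 1.4]
grip_width: 17.0
finger_force: 30.0
```

```bash

python3 -m creep '0 0 0 0 0 0 10;0 0 0 0 0 0 10;0 0 0 0 0 0 10;0 0 0 0 0 0 10'
```

```text
time: 4.28
tool_pos: [614.6, -30.0, 222.8]
tcp_rot: [3.141, -0.0, 1.757]
contact_force: [0.0, 1.2, 1.4]
grip_width: 17.6
finger_force: 30.0
```

```bash

python3 -m creep '0 0.0004 -0.0015 0 0 0 10;0 0.0004 -0.0015 0 0 0 10;0 0.0004 -0.0015 0 0 0 10;0 0.0003 -0.0015 0 0 0 10;0 0 0 0 0 0 10;0 0 0 0 0 0 10'
```

```text
time: 4.78
tool_pos: [614.9, -28.5, 217.5]
tcp_rot: [3.14, 0.001, 1.757]
contact_force: [-0.3, 1.7, 5.4]
grip_width: 17.3
finger_force: 30.0
```

```bash

python3 -m creep '0 0.0003 -0.001 0 0 0 10;0 0.0002 -0.001 0 0 0 10;0 0 0 0 0 0 10;0 0 0 0 0 0 10'
```

```text
time: 5.12
tool_pos: [614.9, -28.1, 215.6]
tcp_rot: [3.14, 0.001, 1.757]
contact_force: [-1.0, 1.3, 5.8]
grip_width: 17.4
finger_force: 30.0
```

```bash

python3 -m creep '0 0.0002 -0.001 0 0 0 10;0 0.0002 -0.001 0 0 0 10;0 0 0 0 0 0 10;0 0 0 0 0 0 10'
```

```text
time: 5.45
tool_pos: [615.0, -27.7, 213.6]
tcp_rot: [3.14, 0.001, 1.757]
contact_force: [-0.8, 1.7, 6.3]
grip_width: 17.2
finger_force: 30.0
```

```bash

python3 -m creep '0 0.0002 -0.001 0 0 0 10;0 0.0002 -0.0005 0 0 0 10;0 0 0 0 0 0 10;0 0 0 0 0 0 10'
```

```text
time: 5.78
tool_pos: [615.0, -27.4, 212.2]
tcp_rot: [3.14, 0.001, 1.757]
contact_force: [-1.8, 1.1, 5.3]
grip_width: 17.1
finger_force: 30.0
```

```bash

python3 -m creep '0 0.0001 -0.001 0 0 0 10;0 0.0001 -0.001 0 0 0 10;0 0 0 0 0 0 10;0 0 0 0 0 0 10'
```

```text
time: 6.12
tool_pos: [614.9, -27.0, 210.1]
tcp_rot: [3.14, 0.001, 1.757]
contact_force: [-0.9, 1.0, 5.2]
grip_width: 17.2
finger_force: 30.0
```

```bash

python3 -m creep '0 0.0001 -0.001 0 0 0 10;0 0 -0.0005 0 0 0 10;0 0 0 0 0 0 10;0 0 0 0 0 0 10'
```

```text
time: 6.45
tool_pos: [614.9, -26.8, 208.6]
tcp_rot: [3.14, 0.001, 1.757]
contact_force: [-1.6, 2.1, 6.9]
grip_width: 17.6
finger_force: 30.0
```

```bash

python3 -m creep '0 0 -0.001 0 0 0 10;0 0 0 0 0 0 10;0 0 0 0 0 0 10'
```

```text
time: 6.7
tool_pos: [614.9, -26.8, 208.1]
tcp_rot: [3.14, 0.001, 1.757]
contact_force: [-2.9, 2.8, 8.9]
grip_width: 17.4
finger_force: 30.0
```

The lug is felt (8.9 N, with only half the step taken). I'll back off slightly and work out the arc for the pull.

```bash

python3 -m creep '0 0 0.0008 0 0 0 10;0 0 0 0 0 0 10;0 0 0 0 0 0 10'
python3 - <<'E'
import numpy as np
v=np.array([-2.8,-101.1])
f=lambda p:np.array([v[0]*np.cos(p)+v[1]*np.sin(p),-v[0]*np.sin(p)+v[1]*np.cos(p)])
L=[0,.08]+list(np.arange(.24,1.5,.16))
for a,b in zip(L,L[1:]): print(round(a,2),round(b,2),((f(b)-f(a))/8).round(2),(np.array([617.7,74.3])+f(b)).round(1), (f((a+b)/2)-f(a)).round(2)/4)
E
```

```text
time: 6.95
tool_pos: [614.9, -26.8, 208.3]
tcp_rot: [3.14, 0.0, 1.757]
contact_force: [-1.8, 2.2, 6.0]
grip_width: 17.3
finger_force: 30.0
0 0.08 [-1.01  0.07] [606.8 -26.3] [-1.01    0.0475]
0.08 0.24 [-1.99  0.38] [590.9 -23.2] [-2.      0.2975]
0.24 0.4 [-1.9   0.69] [575.8 -17.7] [-1.9275  0.6125]
0.4 0.56 [-1.77  0.98] [561.6  -9.9] [-1.805   0.9125]
0.56 0.72 [-1.59  1.25] [5.489e+02 1.000e-01] [-1.6375  1.1875]
0.72 0.88 [-1.37  1.49] [538.  12.] [-1.4275  1.4325]
0.88 1.04 [-1.11  1.69] [529.1  25.5] [-1.18    1.6425]
1.04 1.2 [-0.83  1.84] [522.5  40.3] [-0.9025  1.81  ]
1.2 1.36 [-0.53  1.95] [518.3  55.9] [-0.6025  1.93  ]
```

```bash

python3 -m creep '-0.001 0 0 0 0 -0.01 10;-0.001 0 0 0 0 -0.01 10;-0.001 0.0001 0 0 0 -0.01 10;0 0 0 0 0 0 10;0 0 0 0 0 0 10'
```

```text
time: 7.37
tool_pos: [612.4, -26.8, 208.5]
tcp_rot: [3.139, 0.001, 1.727]
contact_force: [0.7, 1.4, 5.9]
grip_width: 17.2
finger_force: 30.0
```

```bash

python3 -m creep '-0.001 0.0001 0 0 0 -0.01 10;-0.001 0.0001 0 0 0 -0.01 10;0 0 0 0 0 0 10;0 0 0 0 0 0 10'
```

```text
time: 7.7
tool_pos: [610.6, -26.6, 208.5]
tcp_rot: [3.138, 0.001, 1.707]
contact_force: [1.6, 2.5, 6.3]
grip_width: 17.7
finger_force: 30.0
```

```bash

python3 -m creep '-0.001 0.0001 0 0 0 -0.01 10;-0.001 0.0001 0 0 0 -0.01 10;0 0 0 0 0 0 10'
```

```text
time: 7.95
tool_pos: [608.6, -26.4, 208.6]
tcp_rot: [3.138, 0.001, 1.687]
contact_force: [2.6, 2.0, 5.2]
grip_width: 17.2
finger_force: 30.0
```

```bash

python3 -m creep '-0.001 0.0001 0 0 0 -0.01 10;-0.001 0.0001 0 0 0 -0.01 10;-0.001 0.0002 0 0 0 -0.01 10;0 0 0 0 0 0 10'
```

```text
time: 8.28
tool_pos: [605.0, -26.0, 208.2]
tcp_rot: [3.14, 0.0, 1.656]
contact_force: [-0.3, 2.4, 5.8]
grip_width: 17.0
finger_force: 30.0
```

```bash

python3 -m creep '-0.0015 0.0002 0 0 0 -0.015 10;-0.0015 0.0003 0 0 0 -0.015 10;-0.0018 0.0003 0 0 0 -0.018 10;-0.002 0.0004 0 0 0 -0.02 10;-0.002 0.0004 0 0 0 -0.02 10;-0.002 0.0005 0 0 0 -0.02 10;-0.002 0.0005 0 0 0 -0.02 10;-0.0012 0.0003 0 0 0 -0.012 10'
```

```text
time: 8.95
tool_pos: [591.2, -23.1, 208.2]
tcp_rot: [3.139, 0.0, 1.516]
contact_force: [2.4, 2.6, 5.0]
grip_width: 17.1
finger_force: 30.0
```

```bash

python3 -m creep '-0.0019 0.0006 0 0 0 -0.02 10;-0.0019 0.0006 0 0 0 -0.02 10;-0.0019 0.0006 0 0 0 -0.02 10;-0.0019 0.0007 0 0 0 -0.02 10;-0.0019 0.0007 0 0 0 -0.02 10;-0.0019 0.0007 0 0 0 -0.02 10;-0.0019 0.0008 0 0 0 -0.02 10;-0.0019 0.0008 0 0 0 -0.02 10'
```

```text
time: 9.62
tool_pos: [576.3, -17.6, 208.3]
tcp_rot: [3.138, -0.0, 1.356]
contact_force: [3.0, 2.3, 6.0]
grip_width: 17.5
finger_force: 30.0
```

```bash

python3 -m creep '-0.0018 0.0009 0 0 0 -0.02 10;-0.0018 0.0009 0 0 0 -0.02 10;-0.0018 0.0009 0 0 0 -0.02 10;-0.0018 0.001 0 0 0 -0.02 10;-0.0018 0.001 0 0 0 -0.02 10;-0.0018 0.001 0 0 0 -0.02 10;-0.0017 0.0011 0 0 0 -0.02 10;-0.0017 0.0011 0 0 0 -0.02 10'
```

```text
time: 10.28
tool_pos: [562.2, -9.7, 208.3]
tcp_rot: [3.138, -0.001, 1.196]
contact_force: [3.9, 3.3, 5.2]
grip_width: 17.3
finger_force: 30.0
```

```bash

python3 -m creep '-0.0017 0.0011 0 0 0 -0.02 10;-0.0017 0.0012 0 0 0 -0.02 10;-0.0016 0.0012 0 0 0 -0.02 10;-0.0016 0.0012 0 0 0 -0.02 10;-0.0016 0.0013 0 0 0 -0.02 10;-0.0015 0.0013 0 0 0 -0.02 10;-0.0015 0.0013 0 0 0 -0.02 10;-0.0015 0.0014 0 0 0 -0.02 10'
```

```text
time: 10.95
tool_pos: [549.8, 0.3, 208.4]
tcp_rot: [3.138, -0.002, 1.036]
contact_force: [4.8, 1.7, 5.7]
grip_width: 17.6
finger_force: 30.0
```

```bash

python3 -m creep '-0.0015 0.0014 0 0 0 -0.02 10;-0.0014 0.0014 0 0 0 -0.02 10;-0.0014 0.0015 0 0 0 -0.02 10;-0.0014 0.0015 0 0 0 -0.02 10;-0.0014 0.0015 0 0 0 -0.02 10;-0.0013 0.0015 0 0 0 -0.02 10;-0.0013 0.0016 0 0 0 -0.02 10;-0.0013 0.0016 0 0 0 -0.02 10'
```

```text
time: 11.62
tool_pos: [539.0, 12.2, 208.5]
tcp_rot: [3.138, -0.003, 0.876]
contact_force: [4.8, 1.0, 5.3]
grip_width: 17.7
finger_force: 30.0
```

```bash

python3 -m creep '-0.001 0.0016 0 0 0 -0.02 10;-0.001 0.0016 0 0 0 -0.02 10;-0.001 0.0017 0 0 0 -0.02 10;-0.001 0.0017 0 0 0 -0.02 10;-0.001 0.0017 0 0 0 -0.02 10;-0.001 0.0017 0 0 0 -0.02 10;-0.001 0.0018 0 0 0 -0.02 10;-0.0009 0.0018 0 0 0 -0.02 10'
```

```text
time: 12.28
tool_pos: [530.6, 25.5, 208.3]
tcp_rot: [3.139, -0.002, 0.716]
contact_force: [2.8, 0.3, 5.9]
grip_width: 17.4
finger_force: 30.0
```

```bash

python3 -m creep '-0.0009 0.0018 0 0 0 -0.02 10;-0.0009 0.0018 0 0 0 -0.02 10;-0.0008 0.0018 0 0 0 -0.02 10;-0.0008 0.0018 0 0 0 -0.02 10;-0.0008 0.0019 0 0 0 -0.02 10;-0.0007 0.0019 0 0 0 -0.02 10;-0.0007 0.0019 0 0 0 -0.02 10;-0.0007 0.0019 0 0 0 -0.02 10'
```

```text
time: 12.95
tool_pos: [524.2, 40.2, 208.2]
tcp_rot: [3.139, -0.002, 0.556]
contact_force: [2.2, -1.4, 5.0]
grip_width: 17.5
finger_force: 30.0
```

```bash

python3 -m creep '-0.0007 0.0019 0 0 0 -0.02 10;-0.0006 0.0019 0 0 0 -0.02 10;-0.0006 0.0019 0 0 0 -0.02 10;-0.0006 0.002 0 0 0 -0.02 10;-0.0005 0.002 0 0 0 -0.02 10;-0.0005 0.002 0 0 0 -0.02 10;-0.0004 0.002 0 0 0 -0.02 10;-0.0004 0.002 0 0 0 -0.02 10'
```

```text
time: 13.62
tool_pos: [520.1, 55.8, 208.3]
tcp_rot: [3.139, -0.003, 0.396]
contact_force: [3.2, -1.6, 5.5]
grip_width: 17.3
finger_force: 30.0
```

```bash

python3 -m creep '-0.0004 0.002 0 0 0 -0.02 10;-0.0003 0.002 0 0 0 -0.02 10;-0.0003 0.002 0 0 0 -0.02 10;-0.0002 0.0015 0 0 0 -0.015 10;-0.0002 0.0015 0 0 0 -0.015 10;-0.0001 0.001 0 0 0 -0.01 10;0 0 0 0 0 0 10;0 0 0 0 0 0 10'
```

```text
time: 14.28
tool_pos: [518.8, 66.0, 208.4]
tcp_rot: [3.14, -0.004, 0.296]
contact_force: [4.5, 0.7, 6.0]
grip_width: 17.1
finger_force: 30.0
```

```bash

python3 -m creep '0 0 0.002 0 0 0 10;0 0 0.002 0 0 0 10;-0.0002 0 0.002 0 0 0 10;-0.0004 -0.0001 0.002 0 0 0 10;-0.0006 -0.0002 0.002 0 0 0 10;-0.0008 -0.0003 0.002 0 0 0 10;-0.0008 -0.0003 0.0015 0 0 0 10;0 0 0 0 0 0 10'
```

```text
time: 14.95
tool_pos: [515.0, 65.3, 221.2]
tcp_rot: [3.141, -0.001, 0.297]
contact_force: [5.0, -0.3, -2.0]
grip_width: 17.0
finger_force: 30.0
```

```bash

python3 -m creep '0 0 0.001 0 0 0 10;0 0 0 0 0 0 20;0 0 0 0 0 0 25;0 0 0 0 0 0 35;0 0 0 0 0 0 45;0 0 0 0 0 0 45;0 0 0 0 0 0 45'
python3 - <<'E'
from h import *
im=viewer.capture("wrist"); cv2.imwrite("pics/w3.png",im[:,:,::-1])
E
```

```text
time: 15.53
tool_pos: [514.4, 65.5, 221.9]
tcp_rot: [-3.141, 0.001, 0.297]
contact_force: [-0.3, -0.3, -0.6]
grip_width: 40.1
finger_force: 0.0
```

View pics/w3.png

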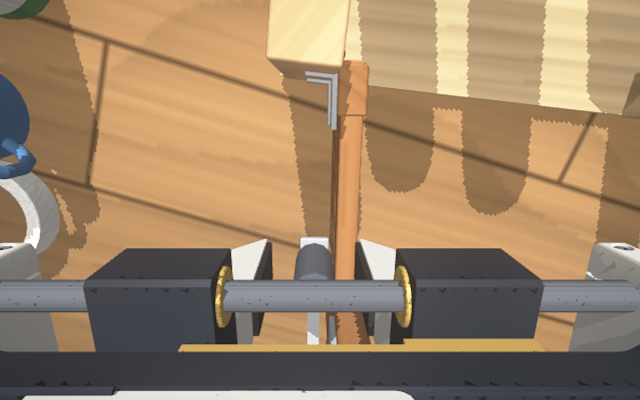

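The gate is open and parallel to the tool's view. The knob (u 296–330) is clear of both fingers (272 and 357). I'll retreat straight up and check from the top.

```bash

python3 -m creep '0 0 0.008 0 0 0 45;0 0 0.015 0 0 0 45;0 0 0.02 0 0 0 45;0 0 0.025 0 0 0 45;0 0 0.025 0 0 0 45;0 0 0.02 0 0 0 45;0 0 0.01 0 0 0 45;0 0 0 0 0 0 45'
python3 -m creep '-0.02 0 0 0 0 0 45;-0.03 0 0 0 0 0 45;-0.03 0 0 0 0 0 45;-0.03 0 0 0 0 0 45;-0.03 0 0 0 0 0 45;-0.02 0 0 0 0 0 45;0 0 0 0 0 0 45;0 0 0 0 0 0 45'
python3 - <<'E'
from h import *
im=cv2.cvtColor(viewer.capture("top"),cv2.COLOR_RGB2BGR); s=cv2.cvtColor(viewer.capture("scene"),cv2.COLOR_RGB2BGR)
a=cv2.resize(im[90:290,160:400],None,fx=2.5,fy=2.5); b=cv2.resize(s[160:310,270:430],None,fx=3,fy=3)
cv2.imwrite("pics/t3.png",a);cv2.imwrite("pics/s3.png",b)
E
```

```text
time: 16.25
tool_pos: [515.4, 65.4, 348.4]
tcp_rot: [3.14, -0.005, 0.297]
contact_force: [-0.4, -0.0, 0.3]
grip_width: 41.2
finger_force: 0.0
time: 16.92
tool_pos: [354.2, 65.5, 345.1]
tcp_rot: [3.141, -0.001, 0.297]
contact_force: [-0.4, -0.9, -0.4]
grip_width: 41.3
finger_force: 0.0
```

View pics/t3.png

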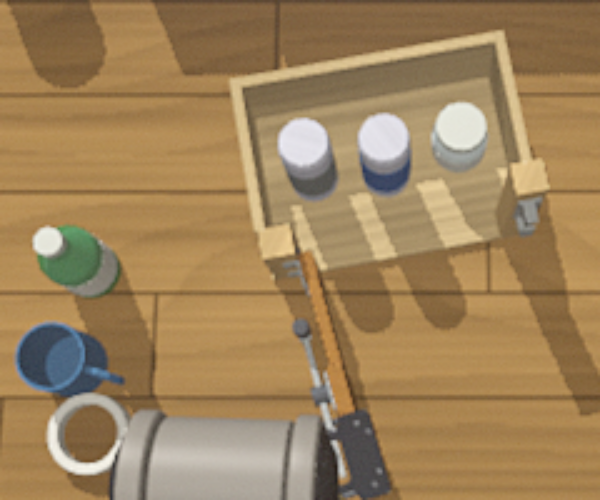

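View pics/s3.png

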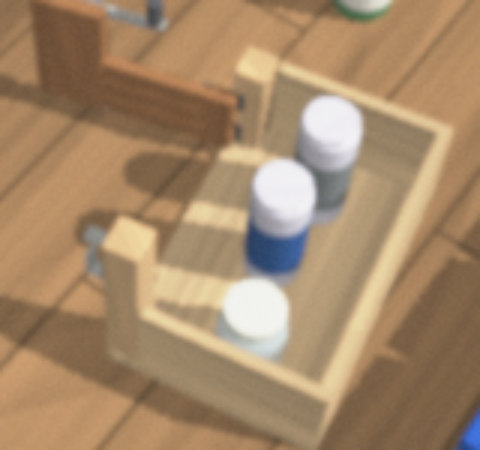

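The gate stands open at about a right angle. The knob is upright, the cans are where they were, and the arm is clear.

```bash
python3 -c "
from plant import order; print(order.close_job())"
```

```text
the job is handed in; nothing more can be done
None
```

I opened the gate to about 1.46 rad (its stop is 1.5), let the latch drop back level and left the cans where they were; the job is handed in at about 17 s, with no verdict returned.

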